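# Weigh the herb bottle on the beam scale

## Robot

A 6-joint arm with a two-finger parallel gripper is mounted at the origin on a cart in front of the work surface, level with it; the furniture and walls round the work are solid. World frame = base frame: x ahead of the robot, y to its left, z up, the work surface at z = 0. Lengths are in mm, angles in rad, forces in N, time in s.
With the tool pointing down it reaches from about 350 to 975 mm from the base axis. Payload 7.1 kg.
Tool frame: the origin (TCP) lies at the very end of the fingers, on their centre line; the grasp point (between the pads) lies 19 mm behind it (ctrl.grasp_offset is the distance from the TCP to the grasp point, in mm); z points along the fingers, y is the line along which they close (so a half turn about z gives the same grasp; the last joint's range is limited). The gripper opens to 88 mm and grips with 3 to 60 N. Pads are 20 mm wide; open, the fingers measure 115 mm over their backs; the gripper's body (75 mm by 178 mm) begins 61 mm behind the grasp point.
Start: joints at [1.09, 0.423, 1.63, -0, 1.089, -0.019], TCP at [278.443, 559.531, 222.675] pointing down, gripper open.
Joint ranges: [-3, 3], [-0.9, 2.11], [0.09, 2.58], [-1.31, 4.45], [0.11, 2.69], [-2.54, 2.54]. Speed limits (rad/s): [2.39, 2.39, 3.01, 3.14, 3.14, 3.14].

## Interface

Orientations are given as a rotation vector (axis times angle).
In Python, from workcell import ctrl, viewer, ticket, models gives the robot as it stands.
- The arm moves only by the tool play_rows, never from a script. Its arguments are lists of equal length, an entry for each row: "dp": the shift along the world's x, y, z in mm, a list of three; "yaw": the turn about the world's z in degrees. In form: {"dp": [[tx, ty, tz], ...], "yaw": [yaw, ...]}. A call has 1 to 8 rows; each row shifts and turns the commanded pose from where the row before left it; what a row does not reach is not made up. A row lasts 1/12 s, in which the tool goes at most 41.7 mm and 7.16 degrees, less where a joint would pass 70% of its speed; a pose out of reach is approached as far as the arm can. A call is refused whole if a number of a shift passes 41.7 or a number of a turn 7.16, either way. A call with a gripper value outside its range is refused whole. "gripper" is the closure, from 0 (fully open) to 1 (shut), set as the call begins (left out, the last holds). The fingers move at their own pace and stop on an object; the grip force is fixed at half the most. Time passes only in rows, so rows that do not move let the fingers close. It gives the time, the measured TCP pose, the force, the opening and the grip force at its end, in the units of the state.
- ctrl.get_obs(): the state, without advancing time (a new reading comes with each control period).
- viewer.get_image(name): name is "scene" or "side" or "wrist"; returns a dict with "pixels" (384x512x3 uint8, red, green, blue), "range_z" (384x512 float32, mm along the optical axis (not along the pixel's ray), 0 where there is no reading), "fx", "fy", "cx", "cy" (pixels), "T" (4x4, takes a point from camera to world coordinates); the wrist camera has in their place "hand_eye" (4x4, takes a point from camera to tool coordinates, whose origin is the TCP and whose axes are the flange's). Camera axes: x right, y up, looking along -z (the intrinsics and any distortion apply to the point x, -y, -z); pixel columns grow to the right and rows downward; lengths in mm; the calibration is good to about 2 mm. A picture is of the moment at which its call begins: read the wrist's pose just before it.
- ticket.close_job(): hands the job in; it is judged then, once.
Trained networks look in a picture, given as the dict that the camera call returned (one of the last four; its "shot" number tells which), for a name from the list of things; names that differ only in an ending like _2 or _b are one class to them, and where a whole thing is asked for, a point or a joint stands for the part that bears it (a point fixed in the world has none). Each returns a list of dicts, best first, with "conf" (0 to 1); they miss things now and then, are a little off and sometimes report something else, mostly with a low value. They report only what shows in the picture. A call takes as long as a camera call.
- models.look_for(picture, name): "bbox" ([centre column, centre row, width, height] in pixels, round what is visible of it).
- models.landmark_of(picture, name): "location" ([column, row] in pixels: a listed point, or the origin of a listed thing).
The state is a dict: "t": time; "qpos": joint angles; "qvel": joint speeds; "joint_torque": joint torques, N m; "ee_pos": TCP position; "orientation": TCP orientation; "ft_force": force on the tool from outside, world axes, zero at the start; "moment": the same for the moment, N m; "width": finger opening in mm; "grasp_force": force on a finger pad.
Only numpy, scipy, OpenCV 4.12 (cv2) and the standard library are available. Lean on these libraries where they do the work, as an engineer would, in place of code of your own. Each camera call takes 0.05 s, during which the arm holds its last target. There are 200 camera calls.

## Task

Weigh the cork-stoppered herb bottle on the beam scale: stand it upright in the middle of the pan, then gently slide the poise along the notched beam until the pointer, with everything let go, comes to rest between the upper and lower marks of the index plate. Set the bottle down softly, do not squeeze or force the scale, and leave the other things where they are.

Things in the scene. Friction and masses are not known exactly. Their poses are not given: they have to be found in the camera images.
- cork_bottle: Herb bottle of clear glass with a dark band and a cork stopper, 54 mm across, 108 mm tall; round body of full width from 0 to 67 mm, shoulder to 80 mm, cork 35 mm across from 80 to 108 mm. Mass between 0.10 and 0.29 kg, unknown. It stands on the glass hob (4.5 mm above the worktop). Origin: centre of its underside, z up the bottle.
- scale: White counter beam scale, fixed. Origin on the surface under the pivot (pivot at z = 72 mm); +y points to the pan, -y along the notched arm to the pointer, x across the beam. Housing 105 (x) by 165 (y) by 44 mm, y -25 to 140; pivot cheeks to z = 88 mm, 42 mm wide in x, 30 mm in y; flat foot 60 mm wide, 12 mm high to y = -305 mm.
- pan_floor (a point): Centre of the floor of the round steel pan, 100 mm from the pivot along the scale's +y. Floor 92 mm across, rim 106 mm across, 7 mm high. The pan stays level and moves up and down with the beam, up to 15 mm either way from z = 98 mm; where in the pan a load stands does not matter. A load drives the pan down to its stop until the poise balances it.
- beam (a joint): Tilt of the steel beam, rad: 0 = level (pointer at the middle mark), positive = pointer and poise end down, negative = pan down, poise end up; stops at -0.15 and 0.15. It swings freely and settles in about 1.5 s when nothing touches it. Between the stops one notch of the poise changes the settled tilt by about 0.055.
- pointer_tip (a point): Tip of the thin dark pointer (3 mm thick) on the far end of the beam, 269 mm from the pivot; it stands just short of the index plate's marks and rises and falls past them.
- index_mark (a point): Middle mark of the index plate, level with the pivot, 271 mm along the scale's -y. Upright white plate, 6 mm thick in x, y -274 to -300 mm, top at z = 112 mm, with three raised black marks: the upper and lower lie 12.5 mm above and below the middle one.
- poise (a joint): Place of the brass poise (sliding weight) on the beam, m: 0 = inmost notch, 70 mm from the pivot; grows outward (scale's -y) to 0.13, a notch every 0.010. Captive; clicks over notches with about 2 N, settles into the nearest when let go. Empty, the scale balances at 0; with the bottle somewhere from 0.04 to 0.12. Farther out lowers the pointer.
- poise_knob (a point): Centre of the upright square knob on top of the brass poise: 16 by 16 mm, 36 mm tall (18 mm above and below this point), standing on a body 27 mm across the beam by 24 mm along it. It rides and leans with the beam. Hold it lightly, with less than 20 N at each finger.
- spice_jar: Bystander: spice jar with a black lid, 41 mm across, 105 mm tall. Origin at the centre of its underside.
- salt_shaker: Bystander: glass salt shaker with a domed grey top, 44 mm across, 90 mm tall. Origin at the centre of its underside.
- steel_cup: Bystander: small steel cup, 52 mm across, 72 mm tall. Origin at the centre of its underside.
- garlic: Bystander: garlic bulb, about 50 mm. Origin at the centre of its underside.
- teaspoon: Bystander: teaspoon lying flat, 132 by 26 by 9 mm, along its x axis. Origin at the centre of its underside.

How it is judged (in metres and radians):
On the way:
1. the bottle stands upright in the pan, let go (horizontal distance between cork_bottle and pan_floor below 0.03 m and z of cork_bottle in the frame of pan_floor between -0.006 and 0.006 m and angle between cork_bottle's own z axis and vertical below 0.12 rad and contact force between the fingers and cork_bottle below 0.05 N), for 0.2 s.
At the end, for the whole second after the job is handed in: The bottle stands upright (within 0.12 rad) and still on the pan's floor within 30 mm of its centre, and the beam is at rest within 0.044 rad of level: the pointer lies between the upper and lower marks (horizontal distance between cork_bottle and pan_floor below 0.03 m and z of cork_bottle in the frame of pan_floor between -0.006 and 0.006 m and angle between cork_bottle's own z axis and vertical below 0.12 rad and value of joint beam between -0.044 and 0.044 rad and velocity of joint beam between -0.03 and 0.03 rad/s and linear speed of cork_bottle below 0.02 m/s); the robot touches nothing.
It fails at once if the fingers press or squeeze the scale or its poise with more than 40 N (contact force between the fingers and scale above 40 N).
It fails at once if the bottle is dropped or pressed onto the scale with more than 20 N (contact force between cork_bottle and scale above 20 N).
It fails at once if another thing (spice jar, salt shaker, steel cup, garlic, teaspoon) is moved by more than 25 mm (distance of any of spice_jar, salt_shaker, steel_cup, garlic, teaspoon from where it was at the start of the episode above 0.025 m).
It also fails if it takes over 64 s, if anything falls off the work surface, if the arm or the gripper's body presses on something with over 40 N, if the wrist force passes 120 N, or if a joint passes its speed limit or range.

## Working session

There is one attempt and no reset: what is moved stays moved. The work goes in short steps, Python scripts to look and compute and a tool call to move; the robot and the scene stay as the last step left them, time stands still between calls to the robot, and variables do not carry over. Pictures are saved under pics/ and viewed, at most 10 in all, crops included, and the job is handed in when it is done.

Besides the shell and the picture viewer there is one more tool, called after "Call:" as name([rows], argument=value, ...), one row to a line, values as JSON. play_rows: Moves the arm, as the interface text tells. Its arguments: {"type":"object","properties":{"dp":{"type":"array"},"yaw":{"type":"array"},"gripper":{"type":"number"}},"required":["dp","yaw"]}

```bash
mkdir -p pics; cat > h.py <<'E'
import numpy as np, cv2
from workcell import ctrl, viewer, ticket, models
from scipy.spatial.transform import Rotation as R
def shot(name):
    o=ctrl.get_obs(); p=viewer.get_image(name)
    if 'T' in p: T=np.array(p['T'])
    else:
        W=np.eye(4); W[:3,:3]=R.from_rotvec(o['orientation']).as_matrix(); W[:3,3]=o['ee_pos']; T=W@np.array(p['hand_eye'])
    return p,T
def ray(p,T,u,v):
    d=T[:3,:3]@np.array([(u-p['cx'])/p['fx'],-(v-p['cy'])/p['fy'],-1]); return T[:3,3],d
def at_z(p,T,u,v,z):
    o,d=ray(p,T,u,v); return o+d*(z-o[2])/d[2]
def depth(p,T,u,v):
    r=p['range_z'][int(v)-1:int(v)+2,int(u)-1:int(u)+2]; r=r[r>0]
    if len(r)==0: return None
    o,d=ray(p,T,u,v); return o+d*np.median(r)
def save(p,f): cv2.imwrite('pics/'+f,p['pixels'][:,:,::-1])
E
python3 - <<'E'
from h import *
np.set_printoptions(precision=1,suppress=True)
for c in ['scene','side']:
    p,T=shot(c); save(p,c+'0.png'); print(c,[k for k in p], T[:3,3])
    for n in ['cork_bottle','pan_floor','pointer_tip','index_mark','poise_knob','spice_jar','salt_shaker','steel_cup','garlic','teaspoon','scale']:
        l=models.landmark_of(p,n)[:1]
        for a in l:
            u,v=a['location']; print(n,round(a['conf'],2),np.array([u,v]),depth(p,T,u,v),'z0',at_z(p,T,u,v,0)[:2])
print(ctrl.get_obs()['t'],ctrl.get_obs()['orientation'])
E
```

```text
scene ['pixels', 'range_z', 'fx', 'fy', 'cx', 'cy', 'T', 'shot'] [ -101.3 -1006.7   673.1]
cork_bottle 0.63 [333.9 289.7] [ 506.5 -466.9   26.1] z0 [ 531. -445.]
pan_floor 0.72 [198.2 150.9] [561.7 216.6 105.8] z0 [685.4 444.9]
pointer_tip 0.63 [250.7 220.7] [ 538.4 -110.    13.4] z0 [551.3 -91.9]
index_mark 0.8 [254.9 213.4] [ 504.2 -176.2   79.3] z0 [585.1 -65.2]
poise_knob 0.55 [223.5 179. ] [525.6   7.5  98.4] z0 [633.  181.2]
spice_jar 0.84 [307.5 257.3] [ 545.3 -337.9   20.2] z0 [ 565.3 -317.1]
salt_shaker 0.71 [211.3 197.6] [521.7  73.9  10.3] z0 [531.4  90.6]
steel_cup 0.73 [230.1 165.3] [698.8 241.9  11.2] z0 [712.4 263.1]
teaspoon 0.64 [170.5 180.6] [482.6 271.2  -0.6] z0 [482.1 270. ]
scale 0.91 [210.2 194.2] [522.1  80.5  19. ] z0 [540.2 112. ]
side ['pixels', 'range_z', 'fx', 'fy', 'cx', 'cy', 'T', 'shot'] [384.3 985.9 698.9]
cork_bottle 0.55 [293.  173.5] [ 514.4 -423.5   13.2] z0 [ 516.9 -450.5]
pan_floor 0.89 [242.8 253.2] [562.5 209.8 107.8] z0 [595.   68.4]
pointer_tip 0.92 [287.4 198.6] [ 504.8 -171.8   47.5] z0 [ 513.6 -256.2]
index_mark 0.96 [285.8 191.6] [ 524.6 -299.     2.7] z0 [ 525.1 -304.1]
poise_knob 0.6 [271. 211.] [527.5  17.8 111.6] z0 [ 554.8 -166.3]
spice_jar 0.7 [204.8 248. ] [691.8  98.5  25.4] z0 [703.4  65. ]
salt_shaker 0.59 [233.6 186.7] [ 709.1 -301.6    1.9] z0 [ 710.  -305.1]
steel_cup 0.74 [179.9 293.6] [696.9 279.1  24.3] z0 [708.2 253.6]
garlic 0.61 [206.5 249.4] [687.8  97.1  20.3] z0 [696.9  70.4]
teaspoon 0.73 [268.1 314.5] [488.9 289.3   8. ] z0 [490.1 281.3]
scale 0.73 [258.2 262.8] [521.9 234.2 104.8] z0 [546.2 101.7]
1.2 [ 0.7  3.1 -0. ]
```

View pics/scene0.png

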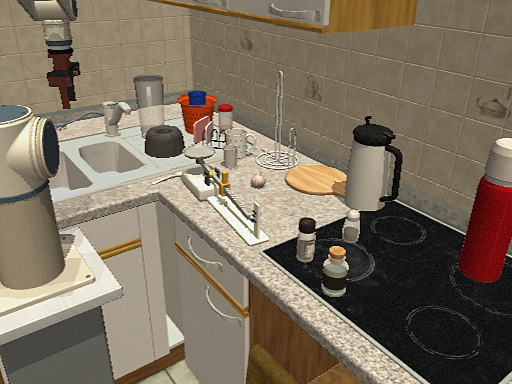

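View pics/side0.png

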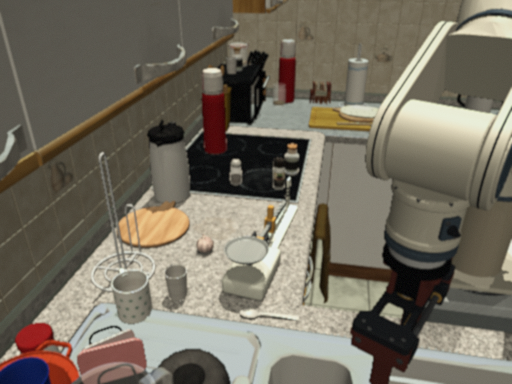

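The scene picture shows the bottle at about (335,272) and the spice jar at (307,240), both on the hob. The scale runs from its pan at (200,152) to its index plate at (256,220). The side picture agrees, with the pan at (246,250). I'll move above the bottle next.

Call:
play_rows([
  [20,-36,6],
  [20,-36,6],
  [20,-36,6],
  [20,-36,6],
  [18,-37,6],
  [15,-38,6],
  [12,-39,6],
  [10,-40,6],
], yaw=[2,2,2,2,2,2,2,2], gripper=0)

```text
t: 1.87
ee_pos: [414.1, 259.8, 271.1]
orientation: [0.283, 3.128, 0.001]
ft_force: [0.6, 0.2, -0.5]
width: 87.8
grasp_force: 0.0
```

Call:
play_rows([
  [7,-40,0],
  [7,-40,0],
  [7,-40,0],
  [5,-40,0],
  [5,-40,0],
  [5,-40,0],
  [5,-40,0],
  [5,-40,0],
], yaw=[0,0,0,0,0,0,0,0])

```text
t: 2.53
ee_pos: [459.3, -60.5, 271.0]
orientation: [0.286, 3.128, 0.0]
ft_force: [1.4, 0.2, -0.1]
width: 87.5
grasp_force: 0.0
```

Call:
play_rows([
  [5,-40,0],
  [5,-40,0],
  [5,-40,0],
  [5,-40,0],
  [5,-40,0],
  [3,-40,0],
  [0,-40,0],
  [0,-40,0],
], yaw=[0,0,0,0,0,0,0,0])

```text
t: 3.2
ee_pos: [487.2, -380.6, 270.7]
orientation: [0.287, 3.128, -0.0]
ft_force: [1.4, 0.3, -0.0]
width: 87.7
grasp_force: 0.0
```

```bash
python3 - <<'E'
from h import *
np.set_printoptions(precision=1,suppress=True)
o=ctrl.get_obs(); print(o['qpos'],o['ee_pos'])
p,T=shot('wrist'); save(p,'w1.png'); print(T[:3,3])
for n in ['cork_bottle','spice_jar','salt_shaker']:
    for a in models.landmark_of(p,n)[:2]:
        u,v=a['location']; print(n,a['conf'],u,v,at_z(p,T,u,v,4.5))
    for a in models.look_for(p,n)[:1]: print(a)
for c in ['scene','side']:
    p,T=shot(c)
    for n,z in [('pan_floor',98),('pointer_tip',72),('index_mark',72),('poise_knob',110),('scale',0),('cork_bottle',4.5)]:
        for a in models.landmark_of(p,n)[:1]:
            u,v=a['location']; print(c,n,a['conf'],u,v,at_z(p,T,u,v,z), ray(p,T,u,v)[1]/np.linalg.norm(ray(p,T,u,v)[1]))
    
E
```

```text
[-0.7  0.4  1.6  0.   1.2 -2.1] [ 487.2 -380.6  270.7]
[ 412.5 -366.8  432. ]
cork_bottle 0.76 216.4 197.3 [ 527.4 -444.     4.5]
{'bbox': [211.0, 210.6, 50.8, 64.8], 'conf': 0.64}
spice_jar 0.59 308.8 200.3 [ 553.8 -323.6    4.5]
{'bbox': [210.6, 209.4, 52.9, 62.9], 'conf': 0.38}
salt_shaker 0.96 322.4 299.7 [ 707.8 -325.2    4.5]
{'bbox': [326.7, 320.1, 36.6, 62.5], 'conf': 0.68}
scene pan_floor 0.62 201.2 153.1 [569.6 211.8  98. ] [ 0.4  0.8 -0.4]
scene pointer_tip 0.71 251.5 221.6 [ 480.6 -194.5   72. ] [ 0.5  0.7 -0.5]
scene index_mark 0.71 254.0 215.3 [ 504.1 -172.5   72. ] [ 0.5  0.7 -0.5]
scene poise_knob 0.65 212.3 197.4 [430.7 -89.3 110. ] [ 0.4  0.8 -0.5]
scene scale 0.59 211.1 198.9 [526.5  83.7   0. ] [ 0.4  0.8 -0.5]
scene cork_bottle 0.72 336.9 289.4 [ 533.1 -451.9    4.5] [ 0.6  0.5 -0.6]
side pan_floor 0.98 244.1 250.9 [564.4 187.7  98. ] [ 0.2 -0.8 -0.6]
side pointer_tip 0.57 284.9 199.0 [ 507.3 -124.4   72. ] [ 0.1 -0.9 -0.5]
side index_mark 0.64 286.5 189.8 [ 510.  -183.3   72. ] [ 0.1 -0.9 -0.5]
side poise_knob 0.44 271.3 208.8 [529.    3.5 110. ] [ 0.1 -0.9 -0.5]
side scale 0.62 257.4 261.7 [549.1  97.5   0. ] [ 0.1 -0.8 -0.6]
side cork_bottle 0.94 292.0 171.0 [ 522.1 -461.9    4.5] [ 0.1 -0.9 -0.4]
```

View pics/w1.png

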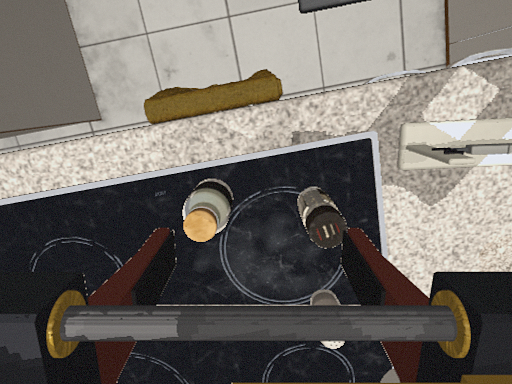

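The wrist picture shows the cork top at (200,225) with the bottle body behind it, the jar at (322,225), and the scale's foot at (460,145). I'll fit the cork centre from depth.

```bash
cat >> h.py <<'E'
def cloud(p,T):
    z=p['range_z'].astype(float); v,u=np.indices(z.shape)
    c=np.stack([(u-p['cx'])/p['fx']*z,-(v-p['cy'])/p['fy']*z,-z],-1)
    w=c@T[:3,:3].T+T[:3,3]; w[z<=0]=np.nan; return w
E
python3 - <<'E'
from h import *
np.set_printoptions(precision=1,suppress=True)
p,T=shot('wrist'); w=cloud(p,T)
for (u,v) in [(200,225),(325,227)]:
    q=w[v-35:v+35,u-35:u+35].reshape(-1,3); q=q[np.isfinite(q[:,2])]
    zt=np.percentile(q[(q[:,2]<130)][:,2],99)
    q=q[abs(q[:,2]-zt)<5]; print(zt,len(q),q.min(0),q.max(0),(q.min(0)+q.max(0))/2,q.mean(0))
print(w[225,200],at_z(p,T,200,225,112.5))
E
```

```text
112.53548975563629 840 [ 508.8 -465.3  107.5] [ 542.8 -430.7  114.2] [ 525.8 -448.   110.9] [ 525.2 -447.4  111.4]
110.55793656812952 1111 [ 534.8 -339.1  105.6] [ 575.2 -299.2  112.1] [ 555.  -319.2  108.8] [ 553.8 -319.4  109.1]
[ 524.7 -445.4  111.5] [ 524.3 -445.2  112.5]
```

Call:
play_rows([
  [19,-33,0],
  [19,-34,0],
  [0,0,-36],
  [0,0,-36],
  [0,0,-36],
  [0,0,-30],
  [0,0,0],
  [0,0,0],
], yaw=[0,0,0,0,0,0,0,0])

```text
t: 4.97
ee_pos: [524.6, -444.8, 131.3]
orientation: [-0.286, -3.125, -0.003]
ft_force: [-0.2, -0.8, 0.2]
width: 87.8
grasp_force: 0.0
```

Call:
play_rows([
  [1,-2.5,-25],
  [0,0,-25],
  [0,0,-25],
  [0,0,-16],
  [0,0,0],
  [0,0,0],
], yaw=[0,0,0,0,0,0])

```text
t: 5.47
ee_pos: [527.1, -448.5, 42.9]
orientation: [0.286, 3.128, -0.001]
ft_force: [-0.4, 0.5, 0.7]
width: 88.0
grasp_force: 0.0
```

Call:
play_rows([
  [0,0,0],
  [0,0,0],
  [0,0,0],
  [0,0,0],
  [0,0,0],
  [0,0,0],
  [0,0,0],
  [0,0,0],
], yaw=[0,0,0,0,0,0,0,0], gripper=1)

```text
t: 6.13
ee_pos: [526.6, -448.1, 42.1]
orientation: [0.286, 3.128, -0.001]
ft_force: [-1.2, 0.0, 3.4]
width: 51.6
grasp_force: 30.0
```

Call:
play_rows([
  [0,0,10],
  [0,0,20],
  [0,0,40],
  [0,0,40],
  [0,0,40],
  [0,0,40],
  [0,0,10],
  [0,0,0],
], yaw=[0,0,0,0,0,0,0,0])

```text
t: 6.8
ee_pos: [528.0, -449.3, 246.6]
orientation: [0.286, 3.122, -0.007]
ft_force: [-0.2, -0.2, -1.9]
width: 51.9
grasp_force: 30.0
```

Call:
play_rows([
  [0,20,0],
  [0,40,0],
  [0,40,0],
  [0,40,0],
  [0,40,0],
  [0,40,0],
  [0,40,0],
  [0,40,0],
], yaw=[0,0,0,0,0,0,0,0])

```text
t: 7.47
ee_pos: [524.5, -145.7, 239.3]
orientation: [-0.287, -3.124, -0.001]
ft_force: [0.9, 0.6, -1.9]
width: 52.0
grasp_force: 30.0
```

Call:
play_rows([
  [0,40,10],
  [0,40,10],
  [0,40,10],
  [0,40,10],
  [0,40,0],
  [0,20,0],
  [0,0,0],
  [0,0,0],
], yaw=[0,0,0,0,0,0,0,0])

```text
t: 8.13
ee_pos: [525.1, 72.8, 279.7]
orientation: [-0.282, -3.125, 0.002]
ft_force: [-0.2, 0.2, -1.2]
width: 51.5
grasp_force: 30.0
```

```bash
python3 - <<'E'
from h import *
np.set_printoptions(precision=1,suppress=True)
o=ctrl.get_obs(); print(o['ee_pos'],o['ft_force'])
p,T=shot('wrist'); save(p,'w2.png')
for n,z in [('pan_floor',98),('poise_knob',108),('index_mark',72),('pointer_tip',72),('scale',0)]:
    for a in models.landmark_of(p,n)[:1]:
        u,v=a['location']; print(n,a['conf'],u,v,at_z(p,T,u,v,z),depth(p,T,u,v))
E
```

```text
[525.1  72.8 279.7] [-0.2  0.2 -1.2]
pan_floor 0.87 385.1 184.4 [559.8 202.9  98. ] [557.2 200.1 106.4]
poise_knob 0.97 199.1 190.6 [529.3  10.3 108. ] [526.4  13.1 120.1]
index_mark 0.86 50.7 195.5 [ 513.2 -166.9   72. ] [ 513.  -166.1   73.1]
pointer_tip 0.98 65.6 184.7 [ 504.  -145.8   72. ] [ 509.  -167.9   37. ]
scale 0.76 282.3 167.6 [543.2 102.5   0. ] [525.1  99.3  86.8]
```

View pics/w2.png

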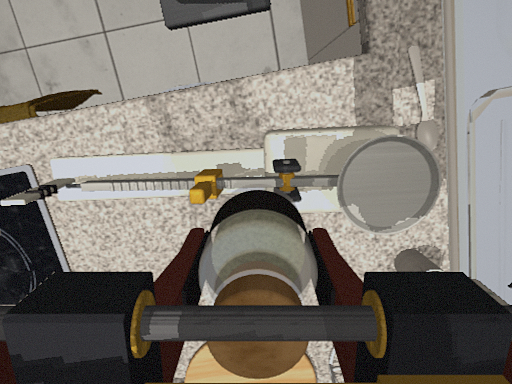

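The wrist picture shows the bottle held upright, the pan centred at (389,185), the poise at (205,185), and the pointer at about (65,185). I'll fit the pan and knob from depth.

```bash
python3 - <<'E'
from h import *
np.set_printoptions(precision=1,suppress=True)
p,T=shot('wrist'); w=cloud(p,T)
q=w[120:245,325:450].reshape(-1,3); q=q[np.isfinite(q[:,2])&(q[:,2]>90)&(q[:,2]<125)]
print('pan',len(q),np.percentile(q[:,2],[1,10,50,90,99]))
c,r=cv2.minEnclosingCircle(q[:,:2].astype(np.float32)); print(c,r)
q=w[160:210,185:228].reshape(-1,3); q=q[np.isfinite(q[:,2])]
h=np.histogram(q[:,2],bins=np.arange(60,140,5)); print(h)
zt=np.percentile(q[:,2],99); k=q[q[:,2]>zt-4]; print(zt,k.min(0),k.max(0),k.mean(0),len(k))
q=w[150:205,265:310].reshape(-1,3); q=q[np.isfinite(q[:,2])&(q[:,2]>80)]; print('cheek',q.min(0),q.max(0),q.mean(0))
E
```

```text
pan 8159 [105.6 106.4 107.6 113.2 114.9]
(557.5170288085938, 201.1548309326172) 52.962623596191406
(array([ 47, 116, 132,  35, 112, 138,  30,  33,  28,  34,  32,  95, 153,
         0,   0]), array([ 60,  65,  70,  75,  80,  85,  90,  95, 100, 105, 110, 115, 120,
       125, 130, 135]))
272.206042060374 [501.4  53.8 268.3] [505.2  59.9 283.4] [502.8  57.4 274.2] 35
cheek [500.   79.3  80. ] [565.6 125.2 290. ] [523.5  97.4 170.3]
```

Call:
play_rows([
  [5,20,0],
  [8,30,-10],
  [8,30,-20],
  [8,30,-20],
  [3,18,-20],
  [0,0,-20],
  [0,0,-10],
  [0,0,0],
], yaw=[1,1,1.4,0,0,0,0,0])

```text
t: 9.15
ee_pos: [556.9, 199.0, 179.1]
orientation: [-0.194, -3.131, 0.003]
ft_force: [-0.0, -0.7, -1.2]
width: 51.7
grasp_force: 30.0
```

Call:
play_rows([
  [0.5,1,-12],
  [0,1,-12],
  [0,0,-4],
  [0,0,-3],
  [0,0,-3],
  [0,0,-3],
  [0,0,-2],
  [0,0,0],
], yaw=[0,0,0,0,0,0,0,0])

```text
t: 9.82
ee_pos: [558.9, 202.0, 142.5]
orientation: [-0.193, -3.136, 0.0]
ft_force: [-0.2, -0.2, -1.2]
width: 52.2
grasp_force: 30.0
```

Call:
play_rows([
  [0,0,-2],
  [0,0,-2],
  [0,0,-2],
  [0,0,-2],
  [0,0,-2],
  [0,0,-1],
  [0,0,0],
  [0,0,0],
], yaw=[0,0,0,0,0,0,0,0])

```text
t: 10.48
ee_pos: [558.8, 202.0, 131.5]
orientation: [-0.193, -3.135, 0.0]
ft_force: [0.1, -0.1, -0.2]
width: 51.9
grasp_force: 30.0
```

Call:
play_rows([
  [0,0,-1.5],
  [0,0,-1.5],
  [0,0,-1.5],
  [0,0,-1.5],
  [0,0,-1],
  [0,0,-1],
  [0,0,0],
  [0,0,0],
], yaw=[0,0,0,0,0,0,0,0])

```text
t: 11.15
ee_pos: [558.9, 202.0, 123.6]
orientation: [-0.193, -3.136, 0.0]
ft_force: [0.2, -0.3, -0.0]
width: 51.8
grasp_force: 30.0
```

Call:
play_rows([
  [0,0,-0.7],
  [0,0,-0.7],
  [0,0,-0.6],
  [0,0,0],
  [0,0,0],
], yaw=[0,0,0,0,0])

```text
t: 11.57
ee_pos: [559.0, 202.0, 121.7]
orientation: [0.193, 3.136, -0.0]
ft_force: [-0.5, -0.9, 0.5]
width: 51.9
grasp_force: 30.0
```

Call:
play_rows([
  [0,0,-0.5],
  [0,0,-0.5],
  [0,0,0],
  [0,0,0],
], yaw=[0,0,0,0])

```text
t: 11.9
ee_pos: [559.0, 202.0, 120.7]
orientation: [0.193, 3.136, 0.0]
ft_force: [0.5, -1.3, 0.3]
width: 52.1
grasp_force: 30.0
```

Call:
play_rows([
  [0,0,0],
  [0,0,0],
  [0,0,0],
  [0,0,0],
  [0,0,0],
  [0,0,0],
], yaw=[0,0,0,0,0,0], gripper=0)

```text
t: 12.4
ee_pos: [558.9, 202.1, 120.7]
orientation: [0.193, 3.136, 0.0]
ft_force: [-0.3, -0.6, -0.4]
width: 86.8
grasp_force: 0.0
```

Call:
play_rows([
  [0,0,10],
  [0,0,20],
  [0,0,35],
  [0,0,40],
  [0,0,35],
  [0,0,0],
  [0,0,0],
  [0,0,0],
], yaw=[0,0,0,0,0,0,0,0])

```text
t: 13.07
ee_pos: [558.5, 201.9, 260.7]
orientation: [-0.193, -3.136, 0.0]
ft_force: [-0.6, -0.1, -0.5]
width: 88.2
grasp_force: 0.0
```

Call:
play_rows([
  [-4,-25,0],
  [-4,-32,0],
  [-4,-32,0],
  [-4,-32,0],
  [-4,-32,0],
  [-4,-25,0],
  [-1,-5,0],
  [0,0,0],
], yaw=[0,0,0,0,0,0,0,0], gripper=0.68)

```text
t: 13.73
ee_pos: [532.8, 17.7, 259.2]
orientation: [-0.198, -3.132, 0.0]
ft_force: [0.7, 0.1, -0.0]
width: 37.8
grasp_force: 0.0
```

```bash
python3 - <<'E'
from h import *
np.set_printoptions(precision=1,suppress=True)
o=ctrl.get_obs(); print(o['ee_pos'],o['ft_force'],o['width'])
p,T=shot('wrist'); save(p,'w3.png')
for n,z in [('pan_floor',83),('poise_knob',118),('index_mark',72),('pointer_tip',100),('cork_bottle',83)]:
    for a in models.landmark_of(p,n)[:1]:
        u,v=a['location']; print(n,a['conf'],u,v,at_z(p,T,u,v,z),depth(p,T,u,v))
a=models.look_for(p,'poise_knob'); print(a[:1])
p,T=shot('scene')
for n,z in [('pointer_tip',100),('cork_bottle',83)]:
    for a in models.landmark_of(p,n)[:1]:
        u,v=a['location']; print(n,a['conf'],u,v,at_z(p,T,u,v,z),depth(p,T,u,v))
E
```

```text
[532.8  17.7 259.2] [ 0.7  0.1 -0. ] 37.83698964092729
poise_knob 0.64 258.5 184.9 [534.2  18.2 118. ] [527.9  18.9 142.9]
index_mark 0.66 86.3 174.5 [ 511.7 -163.7   72. ] [ 513.6 -170.4   59.7]
pointer_tip 0.62 257.6 187.0 [540.7  16.5 100. ] [529.6  17.9 143.3]
cork_bottle 0.95 439.1 177.4 [558.3 203.3  83. ] [544.5 179.2 129.2]
[{'bbox': [256.4, 179.2, 29.2, 35.7], 'conf': 0.81}]
pointer_tip 0.82 252.8 199.3 [ 521.7 -142.2  100. ] [ 513.7 -153.2  107.3]
cork_bottle 0.71 201.2 158.9 [562.9 201.3  83. ] [549.8 177.5  94.6]
```

View pics/w3.png

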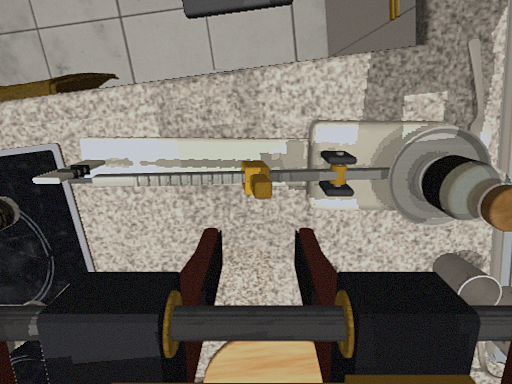

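The wrist picture shows the bottle standing upright in the pan at (450,180) and clear of the gripper. The poise knob top is at (261,187), with the beam's poise end up. I'll measure the knob.

```bash
cat >> h.py <<'E'
P=np.array([545.5,101.9]); S=np.array([.120,.993])
def knob(p,T,u,v,r=22,zmin=100,zmax=190):
    w=cloud(p,T)[v-r:v+r,u-r:u+r].reshape(-1,3); w=w[np.isfinite(w[:,2])&(w[:,2]>zmin)&(w[:,2]<zmax)]
    zt=np.percentile(w[:,2],97); k=w[w[:,2]>zt-5]; m=(k.min(0)+k.max(0))/2
    print('knob top',zt,k.min(0),k.max(0),'mid',m,'mean',k.mean(0),'scale y',(k.mean(0)[:2]-P)@S,len(k))
E
python3 - <<'E'
from h import *
np.set_printoptions(precision=1,suppress=True)
p,T=shot('wrist'); knob(p,T,258,182); print(ctrl.get_obs()['width'])
w=cloud(p,T); q=w[145:200,25:110].reshape(-1,3); q=q[np.isfinite(q[:,2])&(q[:,2]>85)]
print('pointer/plate z',np.percentile(q[:,2],[5,50,95]),q.min(0),q.max(0))
E
```

```text
knob top 143.56476180782798 [525.3  14.  138.6] [541.6  30.2 145. ] mid [533.4  22.1 141.8] mean [532.9  22.1 142.1] scale y -80.71278435996594 311
28.412388608639013
pointer/plate z [ 86.4 110.7 115.3] [ 500.9 -194.4   85. ] [ 519.6 -118.9  117.5]
```

Call:
play_rows([
  [0.5,3,-20],
  [0,0,-30],
  [0,0,-30],
  [0,0,-25],
  [0,0,-15],
  [0,0,-10],
  [0,0,-8],
  [0,0,0],
], yaw=[0,0,0,0,0,0,0,0])

```text
t: 14.95
ee_pos: [534.0, 22.1, 121.6]
orientation: [-0.193, -3.134, 0.0]
ft_force: [0.4, -1.0, -0.7]
width: 28.4
grasp_force: 0.0
```

Call:
play_rows([
  [-0.6,-5,0],
  [-0.6,-5,0],
  [-0.6,-5,0],
  [-0.6,-5,0],
  [-0.6,-5,0],
  [-0.6,-5,0],
  [0,0,0],
  [0,0,0],
], yaw=[0,0,0,0,0,0,0,0])

```text
t: 15.62
ee_pos: [530.9, -8.6, 122.9]
orientation: [0.194, 3.135, -0.001]
ft_force: [-0.0, 1.0, 0.7]
width: 28.1
grasp_force: 0.0
```

Call:
play_rows([
  [-0.6,-5,0],
  [-0.6,-5,0],
  [-0.6,-5,0],
  [-0.6,-5,0],
  [-0.6,-5,0],
  [-0.6,-4,0],
  [0,0,0],
  [0,0,0],
], yaw=[0,0,0,0,0,0,0,0])

```text
t: 16.28
ee_pos: [527.3, -37.5, 122.8]
orientation: [0.194, 3.135, -0.001]
ft_force: [-0.8, -0.6, 0.4]
width: 28.1
grasp_force: 0.0
```

Back off slightly so that neither finger touches the knob, then rise and let the beam settle.

Call:
play_rows([
  [0.6,5,0],
  [0,0,10],
  [0,0,20],
  [0,0,30],
  [0,0,30],
  [0,0,25],
  [0,0,0],
  [0,0,0],
], yaw=[0,0,0,0,0,0,0,0])

```text
t: 16.95
ee_pos: [528.8, -31.8, 239.7]
orientation: [0.192, 3.132, -0.0]
ft_force: [-0.3, 0.4, -0.5]
width: 28.2
grasp_force: 0.0
```

Call:
play_rows([
  [0,0,0],
  [0,0,0],
  [0,0,0],
  [0,0,0],
  [0,0,0],
  [0,0,0],
  [0,0,0],
  [0,0,0],
], yaw=[0,0,0,0,0,0,0,0])

```text
t: 17.62
ee_pos: [527.8, -32.0, 237.5]
orientation: [-0.193, -3.135, 0.0]
ft_force: [0.8, 0.3, -0.0]
width: 28.1
grasp_force: 0.0
```

```bash
python3 - <<'E'
from h import *
np.set_printoptions(precision=1,suppress=True)
o=ctrl.get_obs(); print(o['ee_pos'],o['width'],o['t'])
p,T=shot('wrist'); save(p,'w4.png')
b=models.look_for(p,'poise_knob')[0]; print(b); u,v=map(int,b['bbox'][:2]); knob(p,T,u,v)
a=models.landmark_of(p,'pan_floor')[:1]
print([depth(p,T,*x['location']) for x in a])
w=cloud(p,T); q=w.reshape(-1,3); q=q[np.isfinite(q[:,2])]; d=np.hypot(q[:,0]-557.5,q[:,1]-201); q=q[(d<53)&(d>36)&(q[:,2]>70)&(q[:,2]<125)]; print('pan z',len(q),np.percentile(q[:,2],[5,25,50,75,95]))
E
```

```text
[527.8 -32.  237.5] 28.06872189324627 17.6167
{'bbox': [252.9, 176.8, 30.8, 36.7], 'conf': 0.73}
knob top 120.20937795515013 [517.2 -47.1 115.2] [534.1 -30.3 120.8] mid [525.6 -38.7 118. ] mean [524.8 -38.7 118.5] scale y -142.05022685414173 309
[]
pan z 2268 [ 83.3 104.7 105.5 109.3 112.4]
```

View pics/w4.png

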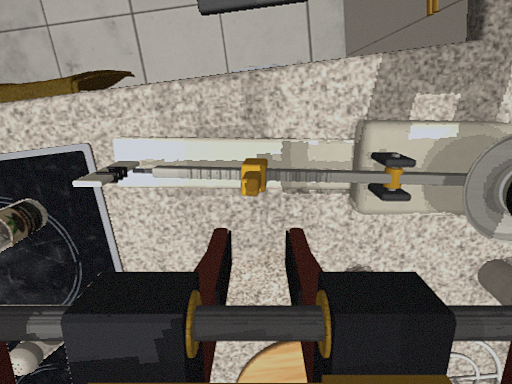

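The wrist picture shows the poise at (253,177), about 140 mm out from the pivot, with the pointer end somewhat low (tilt about +0.07). It needs one notch inward.

Call:
play_rows([
  [-2,-8,-20],
  [0,0,-30],
  [0,0,-30],
  [0,0,-25],
  [0,0,-15],
  [0,0,-7],
  [0,0,-4],
  [0,0,0],
], yaw=[0,0,0,0,0,0,0,0])

```text
t: 18.43
ee_pos: [525.9, -40.0, 106.5]
orientation: [-0.193, -3.135, -0.0]
ft_force: [0.2, -0.7, -0.0]
width: 27.9
grasp_force: 0.0
```

Call:
play_rows([
  [0.5,4,0],
  [0.5,4,0],
  [0.4,3,0],
  [0.4,3,0],
  [0.3,2.5,0],
  [0,0,0],
], yaw=[0,0,0,0,0,0])

```text
t: 18.93
ee_pos: [528.3, -22.9, 107.1]
orientation: [0.193, 3.135, 0.0]
ft_force: [0.3, -0.4, 0.4]
width: 27.9
grasp_force: 0.0
```

Call:
play_rows([
  [-0.6,-5,0],
  [0,0,10],
  [0,0,25],
  [0,0,35],
  [0,0,35],
  [0,0,25],
  [0,0,0],
  [0,0,0],
], yaw=[0,0,0,0,0,0,0,0])

```text
t: 19.6
ee_pos: [528.1, -28.7, 238.6]
orientation: [0.194, 3.132, 0.0]
ft_force: [-0.4, -0.0, -0.5]
width: 27.9
grasp_force: 0.0
```

Call:
play_rows([
  [0,0,0],
  [0,0,0],
  [0,0,0],
  [0,0,0],
  [0,0,0],
  [0,0,0],
  [0,0,0],
  [0,0,0],
], yaw=[0,0,0,0,0,0,0,0])

```text
t: 20.27
ee_pos: [527.3, -28.5, 236.5]
orientation: [-0.193, -3.135, -0.0]
ft_force: [0.5, -0.1, 0.2]
width: 28.3
grasp_force: 0.0
```

Call:
play_rows([
  [0,0,0],
  [0,0,0],
  [0,0,0],
  [0,0,0],
  [0,0,0],
  [0,0,0],
  [0,0,0],
  [0,0,0],
], yaw=[0,0,0,0,0,0,0,0])

```text
t: 20.93
ee_pos: [527.4, -28.5, 236.7]
orientation: [0.193, 3.136, -0.0]
ft_force: [-0.1, 0.4, -0.2]
width: 28.4
grasp_force: 0.0
```

```bash
python3 - <<'E'
from h import *
np.set_printoptions(precision=1,suppress=True)
o=ctrl.get_obs(); print(o['ee_pos'],o['width'],o['t'])
p,T=shot('wrist')
b=models.look_for(p,'poise_knob')[0]; print(b); u,v=map(int,b['bbox'][:2]); knob(p,T,u,v)
w=cloud(p,T); q=w.reshape(-1,3); q=q[np.isfinite(q[:,2])]; d=np.hypot(q[:,0]-557.5,q[:,1]-201); q=q[(d<53)&(d>36)&(q[:,2]>70)&(q[:,2]<125)]; print('pan z',len(q),np.percentile(q[:,2],[5,25,50,75,95]))
W=cv2.resize(p['pixels'][140:210,40:160],None,fx=4,fy=4,interpolation=cv2.INTER_CUBIC)
s,Ts=shot('scene'); a=cv2.resize(s['pixels'][180:250,220:290],None,fx=7,fy=7,interpolation=cv2.INTER_CUBIC)
cv2.imwrite('pics/s5.png',a[:,:,::-1])
for n in ['pointer_tip','index_mark','cork_bottle']:
    for c,pp,TT in [('w',p,T),('s',s,Ts)]:
        print(c,n,[(x['conf'],x['location']) for x in models.landmark_of(pp,n)[:1]])
E
```

```text
[527.4 -28.5 236.7] 28.377841558433897 20.9333
{'bbox': [261.5, 180.7, 29.3, 38.8], 'conf': 0.82}
knob top 129.24705878978585 [518.9 -33.  124.4] [535.5 -16.  130.8] mid [527.2 -24.5 127.6] mean [526.8 -24.6 127.6] scale y -127.85476899395518 338
pan z 2439 [ 80.2  98.4  99.3 103.3 106.1]
w pointer_tip [(0.82, [120.1, 174.8])]
s pointer_tip [(0.77, [253.2, 214.3])]
w index_mark [(0.72, [116.6, 177.5])]
s index_mark [(0.95, [251.4, 211.4])]
w cork_bottle []
s cork_bottle [(0.9, [199.6, 150.8])]
```

View pics/s5.png

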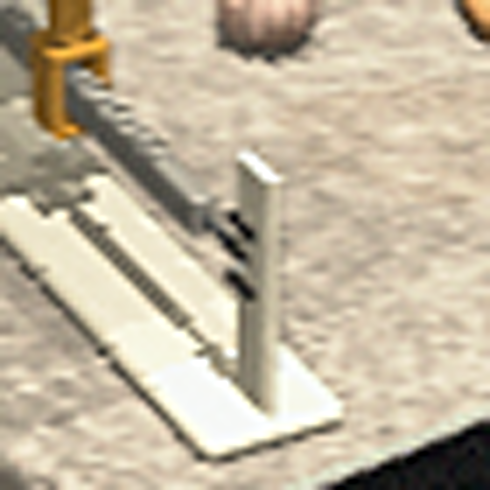

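The close-up shows the pointer, at about (225,240), beside the middle mark. The upper mark is at (240,222) and the lower at (240,283). Pan height (about 99 mm) and knob height agree the beam is close to level, and the gripper is clear, so I'm handing in.

```bash
python3 -c "
from workcell import ticket
print(ticket.close_job())"
```

```text
the job is handed in; nothing more can be done
None
```

I stood the bottle upright in the pan and slid the poise to about 0.06 m; the pointer came to rest by the middle mark. I handed the job in at about 21 s with the gripper clear, and no verdict came back.

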